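# Click the clamped mill's grind key over to its next notch

### The arm

A 7-joint arm with a two-finger parallel gripper is mounted at the origin on the work surface. World frame = base frame: x ahead of the robot, y to its left, z up, the work surface at z = 0. Lengths are in m, angles in degrees, forces in N, time in s.
With the tool pointing down it reaches from about 0.425 to 1.025 m from the base axis. Payload 9.4 kg.
Tool frame: the origin (TCP) lies between the finger pads; the fingertips stand 14 mm ahead of it and the grasp point (between the pads) lies 5 mm behind it; x points along the fingers, y is the direction in which the jaws open and shut, and the axes are right-handed (so a half turn about x gives the same grasp; the last joint's range is limited). The gripper opens to 85 mm and grips with 20 to 120 N. Pads are 22 mm wide; open, the fingers measure 114 mm over their backs; the gripper's body (76 mm by 85 mm) begins 54 mm behind the grasp point. The pads swing forward as they close: fully open they stand 13 mm farther back than shut.
Start: joints at [72.21, 34.337, -0.143, 91.639, 0.103, 54.024, -4.572], TCP at [0.168, -0.705, 0.245] pointing down, gripper open.
Joint ranges: [-147.43, 147.43], [-19.82, 112.94], [-74.19, 73.91], [6.32, 146.72], [-59.91, 239.91], [6.04, 106.73], [-150.56, 150.56]. Speed limits (degrees/s): [127.2, 127.2, 172.46, 172.46, 180, 180, 180].

### API

Orientations are given as a 3x3 rotation matrix whose columns are the frame's x, y, z axes.
In Python, from workcell import observe, get_image, hand_in gives the robot as it stands. The module is installed in compiled form; this text tells all that it offers.
- The arm moves only by the shell command python3 -m inch 'ROWS' [OPENING] [FORCE]. ROWS is JSON, a list of rows, each an object of numbers: "x", "y", "z": the shift along the tool's x, y, z in cm; "wx", "wy", "wz": the turn, a rotation vector about the tool's x, y, z in degrees. A call has 1 to 10 rows; each row shifts and turns the pose as measured when the row begins, along the tool's axes as they then stand; what a row does not reach is not made up. A row lasts 1/10 s, in which the tool goes at most 50 mm and 8.59 degrees, less where a joint would pass 70% of its speed; a pose out of reach is approached as far as the arm can. A call with a gripper value outside its range is refused whole. OPENING is the finger opening in cm, from 0 to 8.54, set as the call begins (- or left out, the last holds). The fingers move at their own pace and stop on an object; FORCE is the grip in N (left out, the last holds). Time passes only in rows, so rows that do not move let the fingers close. It gives the time, the measured TCP pose, the force and the opening at its end, in the units of the state.
- observe(): the state, without advancing time (a new reading comes with each control period).
- get_image(name): name is "scene" or "side" or "wrist"; returns a dict with "img" (400x640x3 uint8, red, green, blue), "fx", "fy", "cx", "cy" (pixels), "view" (4x4, takes a point from world to camera coordinates); the wrist camera has in their place "T_tool_cam" (4x4, takes a point from camera to tool coordinates, whose origin is the TCP and whose axes are the tool frame's). Camera axes: x right, y down, z forward; pixel columns grow to the right and rows downward; lengths in m; the calibration is good to about 2 mm. A picture is of the moment at which its call begins: read the wrist's pose just before it. There is no depth.
- hand_in(): hands the job in, once; it reports no verdict.
The state is a dict: "time": time; "joint_positions": joint angles; "joint_vel": joint speeds; "joint_torque": joint torques, N m; "eef_pos": TCP position; "eef_rot": TCP orientation; "force": force on the tool from outside, world axes, zero at the start; "wrist_torque": the same for the moment, N m; "grip_width": finger opening in m.
Only numpy, scipy, OpenCV 4.12 (cv2) and the standard library are available. Lean on these libraries where they do the work, as an engineer would, in place of code of your own. Each camera call takes 0.05 s, during which the arm holds its last target.

### The job

The upturned brass mill held in the clamp at the counter's far edge is to be set one notch finer: take the wing key on its top and turn it clockwise, seen from above, until it clicks over into the next notch, then let go and leave it there. The spare mill in the wooden stand has the same kind of key: leave that one as it is, and do not knock over or shove aside the glass funnel beside the clamp.

Things in the scene. Friction and masses are not known exactly. Their poses are not given: they have to be found in the camera images.
- adjuster (a joint): Angle (rad) of the steel wing key on top of the upturned brass mill held by a red screw clamp at the counter's far (+x) edge; grows clockwise from above. Present notch 0 to 0.1 (starts at 0 to 0.06), next notch 1.1 to 1.2, detent ridge at 0.6, hard stops at 0 and 1.2. Short of the ridge it springs back, past it it snaps into the next notch by itself. Turning takes up to 0.1 N m.
- adjuster_grip (a point): Grip point on that key's vertical axis, 190 mm above the counter. Its wing is an upright bar 44 mm long (x axis), 12 mm thick (y), 30 mm tall (z up): 10 mm above, 20 mm below this point. Turns with the key. Below this point: 24 mm round flange and a small detent plunger (20 mm down), 56 mm round mill top (30 mm down), clamp jaws (85 mm down).
- spare_adjuster (a joint): Angle (rad, clockwise from above) of the same wing key on the spare mill, also upturned and brass, fixed in a dark wooden stand (75 mm square base) nearer the robot; its key's top is about 190 mm above the counter. Same notches; starts at 0 to 0.06 and must stay in its notch.
- funnel: Loose glass funnel standing on its wide mouth beside the clamped mill (about 120 mm to the left, +y): 80 mm across at the counter, 90 mm tall, about 100 g, stem up. Origin at the centre of its underside, z up.
Not all that is in view belongs to the job. What is shaped like the part that bears spare_adjuster but purple is not meant.

How it is judged:
By the outcome, as a careful person would: the job done as asked, in the order asked, and still so for the second after the job is handed in, with the robot touching nothing.
It also fails if it takes over 30 s, if anything falls off the work surface, if the arm or the gripper's body presses on something with over 40 N, if the wrist force passes 120 N, or if a joint passes its speed limit or range.

## Working session

There is one attempt and no reset: what is moved stays moved. The work goes in short steps, Python scripts to look and compute and a shell command to move; the robot and the scene stay as the last step left them, time stands still between calls to the robot, and variables do not carry over. Pictures are saved under pics/ and viewed, and the job is handed in when it is done.

```bash
mkdir -p pics; python3 - <<'E'
from workcell import observe,get_image
import cv2,numpy as np
s=observe();print(s['time'],s['eef_pos'],np.round(s['eef_rot'],3),s['grip_width'])
for n in ['scene','side','wrist']:
    d=get_image(n);cv2.imwrite(f'pics/{n}0.png',d['img'][...,::-1])
    print(n,d['fx'],d['fy'],d['cx'],d['cy'],np.round(d.get('view',d.get('T_tool_cam')),4).tolist())
E
```

```text
0.0 [ 0.16785488 -0.70484708  0.24445245] [[-0.     0.232 -0.973]
 [ 0.001 -0.973 -0.232]
 [-1.    -0.001  0.   ]] 0.08496520835256592
scene 384.4505943072187 384.4505943072187 321.6024037331776 205.5346004101483 [[0.2371, 0.9714, -0.0106, -0.1284], [0.8268, -0.2075, -0.5228, -0.2956], [-0.5101, 0.1152, -0.8524, 1.2857], [0.0, 0.0, 0.0, 1.0]]
side 390.72112177284714 390.72112177284714 318.49175126133224 200.11437281407214 [[-0.7948, -0.6065, -0.0228, 0.3364], [-0.3176, 0.4477, -0.8359, 0.2566], [0.5172, -0.6571, -0.5484, 0.8604], [0.0, 0.0, 0.0, 1.0]]
wrist 342.67016344178825 342.67016344178825 323.1538095510854 201.06934307371085 [[-0.0, -0.3293, 0.9442, -0.1283], [1.0, -0.0003, -0.0001, -0.0012], [0.0003, 0.9442, 0.3293, -0.0844], [0.0, 0.0, 0.0, 1.0]]
```

View pics/scene0.png

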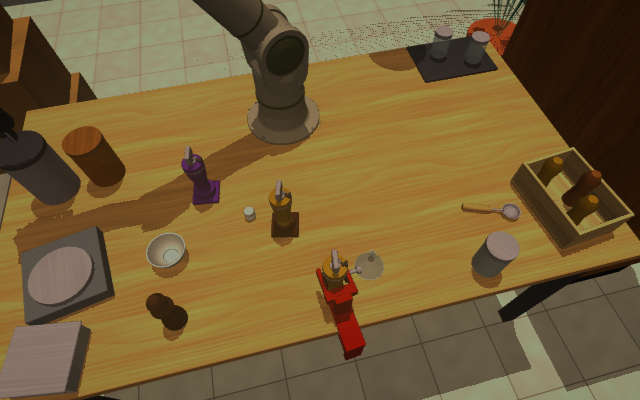

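View pics/side0.png

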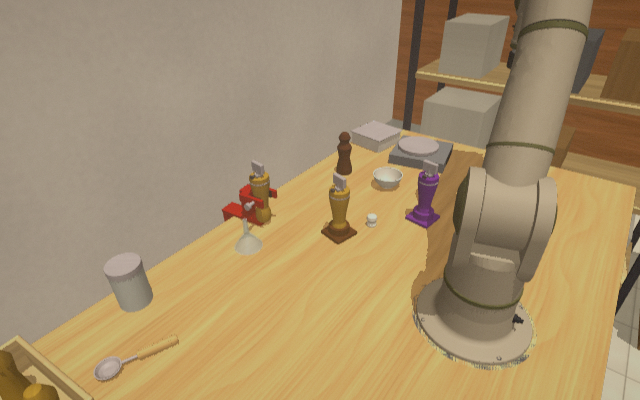

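The scene view shows the clamped mill at about (335,265), with the funnel at (370,265) and the spare mill at (283,205). In the side view they are at (260,185), (248,235) and (340,205). I'll zoom in on these.

```bash
python3 - <<'E'
import cv2,numpy as np
a=cv2.imread('pics/scene0.png')[235:335,280:400]; b=cv2.imread('pics/side0.png')[150:260,210:310]
a=cv2.resize(a,None,fx=5,fy=5,interpolation=cv2.INTER_CUBIC)
b=cv2.resize(b,None,fx=5,fy=5,interpolation=cv2.INTER_CUBIC)
cv2.imwrite('pics/za.png',a);cv2.imwrite('pics/zb.png',b)
E
```

```text
(no output)
```

View pics/za.png

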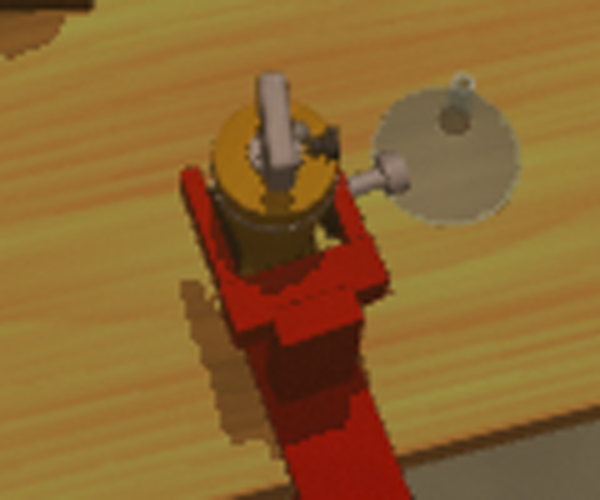

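View pics/zb.png

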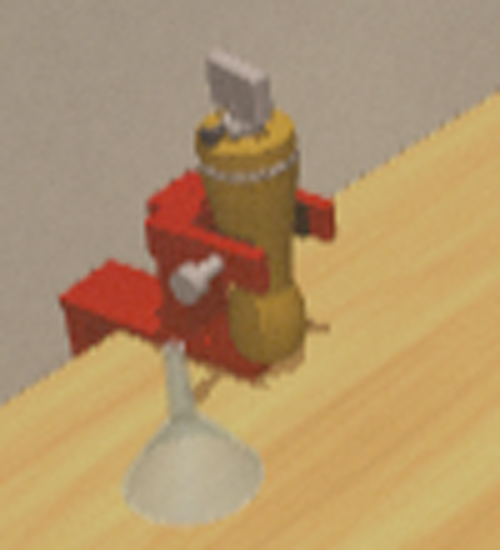

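Zoomed in, the top face of the key is centred at about (335.6,258.9) in the scene view. Its ends are at (334.2,249.7) and (337.1,268). In the side view the centre is about (257.7,164).

```bash
cat > h.py <<'E'
import numpy as np,cv2
from workcell import observe,get_image
def ray(d,u,v):
    r=np.array([(u-d['cx'])/d['fx'],(v-d['cy'])/d['fy'],1.])
    if 'view' in d:
        V=np.array(d['view']);R=V[:3,:3];c=-R.T@V[:3,3];return c,R.T@r
    s=d['_s'];T=np.array(d['T_tool_cam']);E=np.array(s['eef_rot'])
    return np.array(s['eef_pos'])+E@T[:3,3],E@T[:3,:3]@r
def plane(d,u,v,z):
    c,r=ray(d,u,v);return c+r*(z-c[2])/r[2]
def tri(a,b):
    (c1,r1),(c2,r2)=a,b
    t=np.linalg.lstsq(np.c_[r1,-r2],c2-c1,rcond=None)[0]
    p,q=c1+r1*t[0],c2+r2*t[1];return (p+q)/2,np.linalg.norm(p-q)
def wrist():
    s=observe();d=get_image('wrist');d['_s']=s;return d
E
python3 - <<'E'
from h import *
S=get_image('scene');D=get_image('side')
print(tri(ray(S,335.6,258.9),ray(D,257.7,164)))
for u,v in [(335.6,258.9),(334.2,249.7),(337.1,268.0)]: print(plane(S,u,v,.2))
print(plane(D,257.7,164,.2),plane(D,252.8,160.2,.2),plane(D,262.6,167.5,.2))
print('funnel',plane(S,(280+447/5),235+155/5,0.02),plane(D,210+195/5,150+490/5,.0))
print('spare',plane(S,282,186,.19)); print(observe()['joint_positions'])
E
```

```text
(array([0.61865615, 0.01207982, 0.1957313 ]), np.float64(0.0028638459674938245))
[0.62139222 0.01261268 0.2       ]
[0.60039931 0.01510996 0.2       ]
[0.64166123 0.01043773 0.2       ]
[0.61197981 0.0161973  0.2       ] [0.63900718 0.00799666 0.2       ] [0.58708256 0.02289955 0.2       ]
funnel [0.58602491 0.11511088 0.02      ] [0.56874501 0.12400935 0.        ]
spare [ 0.40632436 -0.06141265  0.19      ]
[72.2109941  34.36295523 -0.14483997 91.65756047  0.10340184 54.02402555
 -4.57313388]
```

```bash
python3 -m inch '[{"x":-1,"y":-3,"z":-3},{"x":-1,"y":-3.4,"z":-3.4},{"x":-1,"y":-3.4,"z":-3.4},{"x":-1,"y":-3.4,"z":-3.4},{"x":-1,"y":-3.4,"z":-3.4},{"x":-1,"y":-3.4,"z":-3.4},{"x":-0.5,"y":-3.4,"z":-3.4},{"y":-3.4,"z":-3.4},{"y":-3.4,"z":-3.4},{"y":-3.4,"z":-3.4}]'
```

```text
$[0]: bad value
```

```bash
python3 -m inch '[{"x":-1.0,"y":-3.0,"z":-3.0,"wx":0,"wy":0,"wz":0}]'; python3 -m inch --help
```

```text
time: 0.35
eef_pos: [0.1858, -0.6716, 0.2531]
eef_rot: [[-0.003, 0.225, -0.974], [0.0, -0.974, -0.225], [-1.0, -0.001, 0.003]]
force: [0.7, 0.0, -0.7]
grip_width: 0.0855invalid input: not JSON, or not a number
```

All six keys are required in every row. I'll continue that way.

```bash
python3 -m inch '[{"x":-1,"y":-3.4,"z":-3.4,"wx":0,"wy":0,"wz":0},{"x":-1,"y":-3.4,"z":-3.4,"wx":0,"wy":0,"wz":0},{"x":-1,"y":-3.4,"z":-3.4,"wx":0,"wy":0,"wz":0},{"x":-1,"y":-3.4,"z":-3.4,"wx":0,"wy":0,"wz":0},{"x":-1,"y":-3.4,"z":-3.4,"wx":0,"wy":0,"wz":0},{"x":-1,"y":-3.4,"z":-3.4,"wx":0,"wy":0,"wz":0},{"x":-1,"y":-3.4,"z":-3.4,"wx":0,"wy":0,"wz":0},{"x":0,"y":-3.4,"z":-3.4,"wx":0,"wy":0,"wz":0},{"x":0,"y":-3.4,"z":-3.4,"wx":0,"wy":0,"wz":0},{"x":0,"y":-3.4,"z":-3.4,"wx":0,"wy":0,"wz":0}]'
```

```text
time: 1.35
eef_pos: [0.4457, -0.2531, 0.3253]
eef_rot: [[0.0, 0.219, -0.976], [-0.002, -0.976, -0.219], [-1.0, 0.002, 0.0]]
force: [0.8, -1.0, -0.5]
grip_width: 0.0855
```

```bash
python3 -m inch '[{"x":0,"y":-3.4,"z":-3.4,"wx":0,"wy":0,"wz":0},{"x":0,"y":-3.4,"z":-3.4,"wx":0,"wy":0,"wz":0},{"x":0,"y":-3.4,"z":-3.4,"wx":0,"wy":0,"wz":0},{"x":0,"y":-3.4,"z":-3.4,"wx":0,"wy":0,"wz":0},{"x":0,"y":-3.4,"z":-3.4,"wx":0,"wy":0,"wz":0},{"x":0,"y":-3.4,"z":-3.4,"wx":0,"wy":0,"wz":0},{"x":0,"y":-1,"z":-1,"wx":-8,"wy":0,"wz":0},{"x":0,"y":0,"z":0,"wx":-8.5,"wy":0,"wz":0},{"x":0,"y":0,"z":0,"wx":-8.5,"wy":0,"wz":0},{"x":0,"y":0,"z":0,"wx":-8.5,"wy":0,"wz":0}]'
python3 -m inch '[{"x":0,"y":0,"z":0,"wx":-8.5,"wy":0,"wz":0},{"x":0,"y":0,"z":0,"wx":-8.5,"wy":0,"wz":0},{"x":0,"y":0,"z":0,"wx":-8.5,"wy":0,"wz":0},{"x":0,"y":0,"z":0,"wx":-8.5,"wy":0,"wz":0},{"x":0,"y":0,"z":0,"wx":-8.5,"wy":0,"wz":0},{"x":0,"y":0,"z":0,"wx":-8.5,"wy":0,"wz":0},{"x":0,"y":0,"z":0,"wx":-8.5,"wy":0,"wz":0},{"x":0,"y":0,"z":0,"wx":-8.5,"wy":0,"wz":0},{"x":0,"y":0,"z":0,"wx":-8.5,"wy":0,"wz":0},{"x":0,"y":0,"z":0,"wx":-8.5,"wy":0,"wz":0}]'
```

```text
time: 2.35
eef_pos: [0.6152, 0.0255, 0.3255]
eef_rot: [[0.004, 0.729, -0.685], [0.001, -0.685, -0.729], [-1.0, 0.002, -0.003]]
force: [0.5, -0.3, -0.6]
grip_width: 0.0852
time: 3.35
eef_pos: [0.6144, 0.0249, 0.3249]
eef_rot: [[0.002, 0.735, 0.678], [-0.001, 0.678, -0.735], [-1.0, 0.001, 0.002]]
force: [-0.8, 0.5, -0.0]
grip_width: 0.0855
```

```bash
python3 -c "
from workcell import observe;print(observe()['joint_positions'],observe()['joint_vel'])"
```

```text
[ 20.85661457  27.05409426 -42.01081118  99.77481771  20.46738523
  60.92816506  14.54741885] [ 13.59253897   5.20329854 -21.97474307  -0.69779791  12.00661287
   4.59182981  73.67827004]
```

```bash
python3 -m inch '[{"x":0,"y":0,"z":0,"wx":-8.5,"wy":0,"wz":0},{"x":0,"y":0,"z":0,"wx":-8.5,"wy":0,"wz":0},{"x":0,"y":0,"z":0,"wx":-8.5,"wy":0,"wz":0},{"x":0,"y":0,"z":0,"wx":-8.5,"wy":0,"wz":0},{"x":0,"y":0,"z":0,"wx":-3,"wy":0,"wz":0},{"x":0,"y":0,"z":0,"wx":0,"wy":0,"wz":0}]'
python3 - <<'E'
from h import *
d=wrist();cv2.imwrite('pics/w1.png',d['img'][...,::-1]);print(d['_s']['joint_positions'])
for n in('scene','side'):
    e=get_image(n);cv2.imwrite(f'pics/{n}1.png',e['img'][...,::-1])
E
```

```text
time: 3.95
eef_pos: [0.614, 0.0235, 0.3242]
eef_rot: [[0.001, 0.167, 0.986], [-0.001, 0.986, -0.167], [-1.0, -0.001, 0.001]]
force: [-0.4, 0.0, 0.1]
grip_width: 0.0857
[ 26.66527613  29.85899713 -51.86071007  99.5003454   26.05603324
  63.46027294  46.88035131]
```

View pics/w1.png

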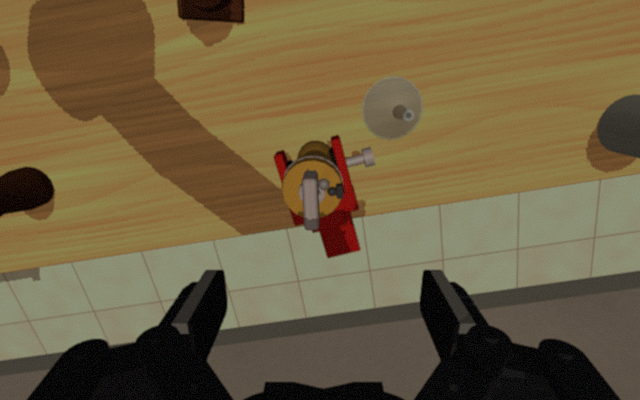

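The wrist view shows the key at about (310,200), with the funnel at (393,108) to its right in the image (+y). I'll zoom in to get the edges of the top face.

```bash
python3 - <<'E'
import cv2
a=cv2.imread('pics/w1.png')[160:240,270:370]
cv2.imwrite('pics/w1z.png',cv2.resize(a,None,fx=7,fy=7,interpolation=cv2.INTER_CUBIC))
E
```

```text
(no output)
```

View pics/w1z.png

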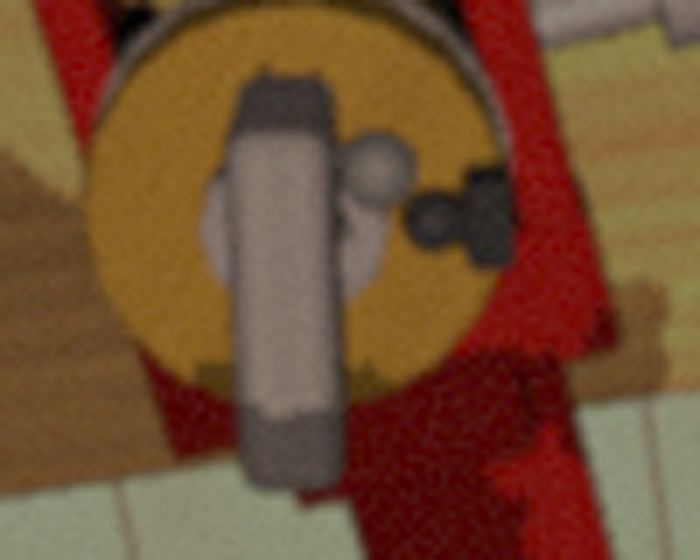

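```bash
python3 - <<'E'
from h import *
d=wrist()
f=lambda u,v:plane(d,270+(u+.5)/7-.5,160+(v+.5)/7-.5,.2)
n,e,c=f(280,130),f(293,485),f(287,308)
print(n,e,c,np.linalg.norm(e-n),np.degrees(np.arctan2(*(e-n)[1::-1])))
s=d['_s'];R=np.array(s['eef_rot']);print('tool shift cm',100*R.T@(c-s['eef_pos']),'yaw y',np.degrees(np.arctan2(R[1,1],R[0,1])))
print('flange/top centre',plane(d,270+300/7,160+215/7,.16))
E
```

```text
[0.59630202 0.01679755 0.2       ] [0.63803888 0.01054455 0.2       ] [0.61669666 0.0137965  0.2       ] 0.04220268014973478 -8.52065661049313
tool shift cm [12.44235001 -0.91004375  0.40352523] yaw y 80.21935070546378
flange/top centre [0.61886701 0.01400928 0.16      ]
```

```bash
python3 -m inch '[{"x":0,"y":-0.9,"z":0.4,"wx":-1.3,"wy":0,"wz":0},{"x":3,"y":0,"z":0,"wx":0,"wy":0,"wz":0},{"x":3,"y":0,"z":0,"wx":0,"wy":0,"wz":0},{"x":2,"y":0,"z":0,"wx":0,"wy":0,"wz":0},{"x":0,"y":0,"z":0,"wx":0,"wy":0,"wz":0}]' 5
python3 - <<'E'
from h import *
d=wrist();cv2.imwrite('pics/w2.png',d['img'][...,::-1]);print(d['_s']['eef_pos'])
E
```

```text
time: 4.65
eef_pos: [0.6177, 0.0143, 0.2438]
eef_rot: [[0.006, 0.152, 0.988], [-0.003, 0.988, -0.152], [-1.0, -0.002, 0.006]]
force: [-0.5, 0.0, -0.3]
grip_width: 0.0502
[0.61768811 0.01429391 0.24380034]
```

View pics/w2.png

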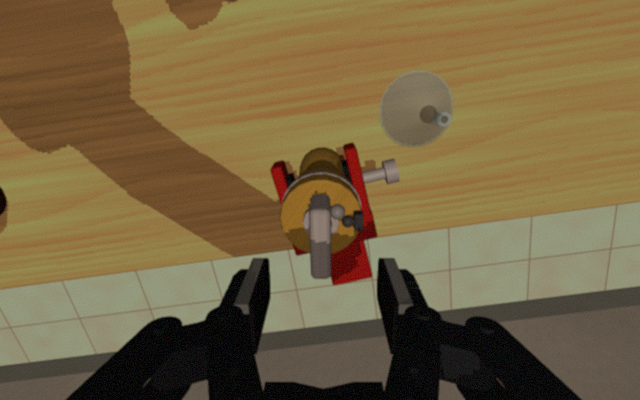

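The key is at column ~320, between the finger tips (270 and 378). I'll descend and then close.

```bash
python3 -m inch '[{"x":2,"y":0,"z":0,"wx":0,"wy":0.3,"wz":0},{"x":2,"y":0,"z":0,"wx":0,"wy":0,"wz":0},{"x":1.5,"y":0,"z":0,"wx":0,"wy":0,"wz":0},{"x":0,"y":0,"z":0,"wx":0,"wy":0,"wz":0}]' 5
python3 - <<'E'
from h import *
d=wrist();cv2.imwrite('pics/w3.png',d['img'][...,::-1]);e=get_image('side');cv2.imwrite('pics/s3.png',cv2.resize(e['img'][110:270,170:370,::-1],None,fx=4,fy=4,interpolation=2));print(d['_s']['eef_pos'])
E
```

```text
time: 5.1
eef_pos: [0.6208, 0.0154, 0.1915]
eef_rot: [[0.008, 0.154, 0.988], [-0.001, 0.988, -0.153], [-1.0, -0.0, 0.008]]
force: [-0.3, 0.8, -0.0]
grip_width: 0.0499
[0.62083104 0.01540854 0.19152278]
```

View pics/w3.png

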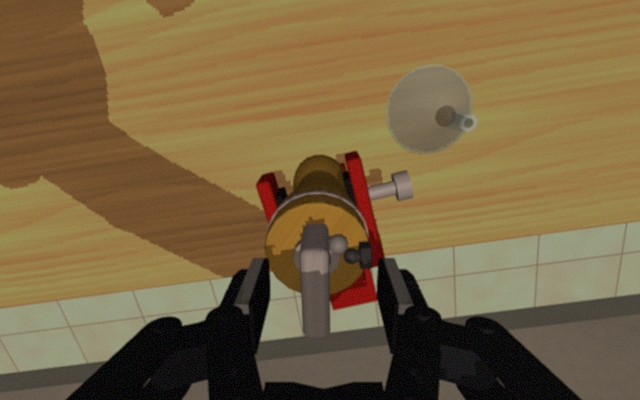

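View pics/s3.png

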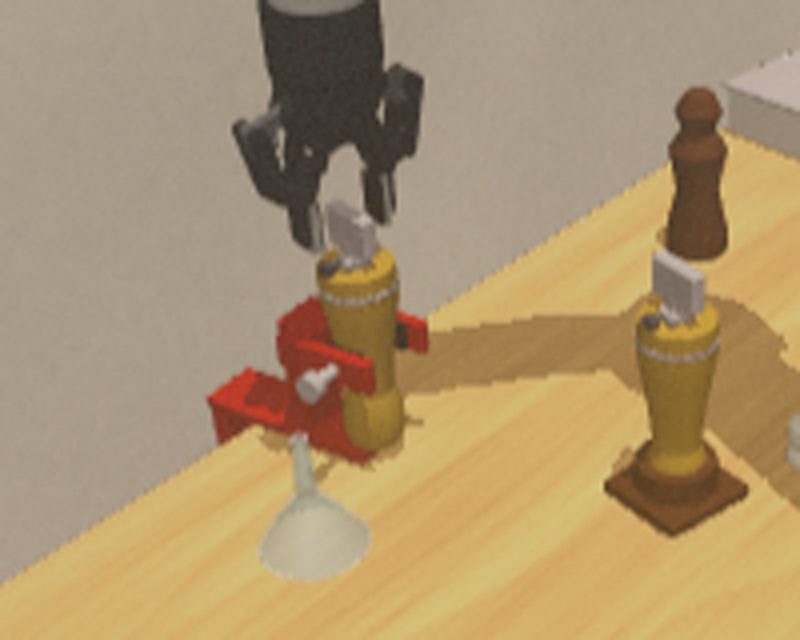

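```bash
python3 - <<'E'
from h import *
d=wrist();s=d['_s'];T=np.linalg.inv(d['T_tool_cam'])
def P(p):
    q=T[:3,:3]@np.array(p)+T[:3,3];return np.round([d['cx']+d['fx']*q[0]/q[2],d['cy']+d['fy']*q[1]/q[2]],1)
print('tcp',P([0,0,0]),'grasp',P([-.005,0,0]),'tip',P([.014,0,0]))
R=np.array(s['eef_rot'])
W=lambda w:P(R.T@(np.array(w)-s['eef_pos']))
c=np.array([.6175,.0137,.2]);u=np.array([.989,-.148,0])
for z in(.2,.17):
  for k in(-.022,0,.022): print(z,k,W([c[0]+u[0]*k,c[1]+u[1]*k,z]))
E
python3 - <<'E'
import cv2
a=cv2.imread('pics/w3.png')[190:350,230:410]
cv2.imwrite('pics/w3z.png',cv2.resize(a,None,fx=4,fy=4,interpolation=2))
E
```

```text
tcp [321.3 290.5] grasp [321.3 297.3] tip [321.5 273.6]
0.2 -0.022 [313.7 244.4]
0.2 0 [314.5 292.2]
0.2 0.022 [315.2 335.1]
0.17 -0.022 [315.3 215.6]
0.17 0 [315.9 256.6]
0.17 0.022 [316.4 294.3]
```

View pics/w3z.png

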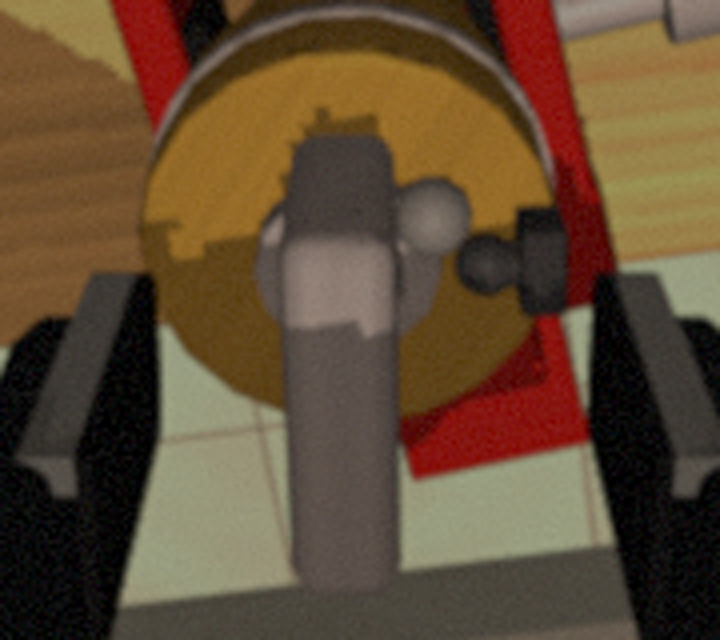

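The key axis sits about 2 mm from the TCP, so I'll trim the position and close at the present height. That keeps the tips at about 0.177, above the plunger ball.

```bash
python3 -m inch '[{"x":0,"y":-0.2,"z":-0.2,"wx":0,"wy":0.4,"wz":0},{"x":0,"y":0,"z":0,"wx":0,"wy":0,"wz":0}]' && python3 -m inch '[{"x":0,"y":0,"z":0,"wx":0,"wy":0,"wz":0},{"x":0,"y":0,"z":0,"wx":0,"wy":0,"wz":0},{"x":0,"y":0,"z":0,"wx":0,"wy":0,"wz":0},{"x":0,"y":0,"z":0,"wx":0,"wy":0,"wz":0},{"x":0,"y":0,"z":0,"wx":0,"wy":0,"wz":0},{"x":0,"y":0,"z":0,"wx":0,"wy":0,"wz":0}]' 0.5 30
python3 - <<'E'
from h import *
d=wrist();cv2.imwrite('pics/w4.png',d['img'][...,::-1]);s=d['_s'];print(s['wrist_torque'],s['joint_positions'])
E
```

```text
time: 5.45
eef_pos: [0.6201, 0.0144, 0.1954]
eef_rot: [[0.005, 0.153, 0.988], [0.0, 0.988, -0.153], [-1.0, 0.001, 0.005]]
force: [0.5, -1.3, -1.0]
grip_width: 0.0504
time: 6.05
eef_pos: [0.6201, 0.0122, 0.1966]
eef_rot: [[0.006, 0.155, 0.988], [-0.003, 0.988, -0.155], [-1.0, -0.002, 0.006]]
force: [-0.8, -0.4, 0.7]
grip_width: 0.0117
[-0.04962733  0.02048068  0.03723092] [ 23.54289156  37.20304212 -46.51548579 106.80242583  34.78898535
  50.90177507  41.05810723]
```

View pics/w4.png

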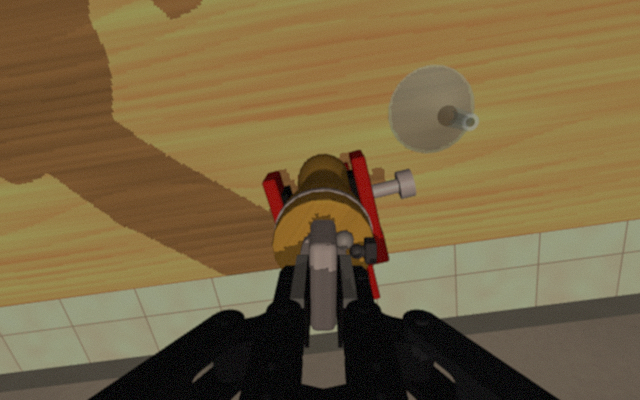

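It is gripped at a width of 11.7 mm. I'll turn clockwise (+wx) in stages.

```bash
python3 -m inch '[{"x":0,"y":0,"z":0,"wx":5,"wy":0,"wz":0},{"x":0,"y":0,"z":0,"wx":5,"wy":0,"wz":0},{"x":0,"y":0,"z":0,"wx":5,"wy":0,"wz":0},{"x":0,"y":0,"z":0,"wx":5,"wy":0,"wz":0}]'
python3 -c "
from workcell import observe;s=observe();print(s['wrist_torque'],s['joint_positions'])"
```

```text
time: 6.5
eef_pos: [0.62, 0.0119, 0.1966]
eef_rot: [[0.006, 0.493, 0.87], [-0.003, 0.87, -0.493], [-1.0, -0.0, 0.006]]
force: [-0.5, -0.4, 0.4]
grip_width: 0.0111
[-0.08313258 -0.01298148  0.0203317 ] [ 20.4347839   35.55933496 -41.08288275 106.98172856  30.89833479
  48.79158202  24.1227015 ]
```

```bash
python3 -m inch '[{"x":0,"y":0,"z":0,"wx":5,"wy":0,"wz":0},{"x":0,"y":0,"z":0,"wx":5,"wy":0,"wz":0},{"x":0,"y":0,"z":0,"wx":5,"wy":0,"wz":0},{"x":0,"y":0,"z":0,"wx":5,"wy":0,"wz":0},{"x":0,"y":0,"z":0,"wx":5,"wy":0,"wz":0},{"x":0,"y":0,"z":0,"wx":5,"wy":0,"wz":0},{"x":0,"y":0,"z":0,"wx":5,"wy":0,"wz":0},{"x":0,"y":0,"z":0,"wx":5,"wy":0,"wz":0}]'
python3 - <<'E'
from h import *
d=wrist();cv2.imwrite('pics/w5.png',d['img'][...,::-1]);s=d['_s'];print(s['wrist_torque'],s['joint_positions'])
R=s['eef_rot'];print(np.degrees(np.arctan2(R[1][1],R[0][1])))
E
```

```text
time: 7.3
eef_pos: [0.6197, 0.0116, 0.1966]
eef_rot: [[0.005, 0.947, 0.322], [-0.005, 0.322, -0.947], [-1.0, 0.003, 0.006]]
force: [-0.8, -0.7, -0.6]
grip_width: 0.0113
[-0.16491193  0.0532523   0.00586905] [ 13.42649008  32.90996197 -29.74210516 107.4343649   22.73927933
  45.3269534   -9.76164956]
18.795967269067905
```

View pics/w5.png

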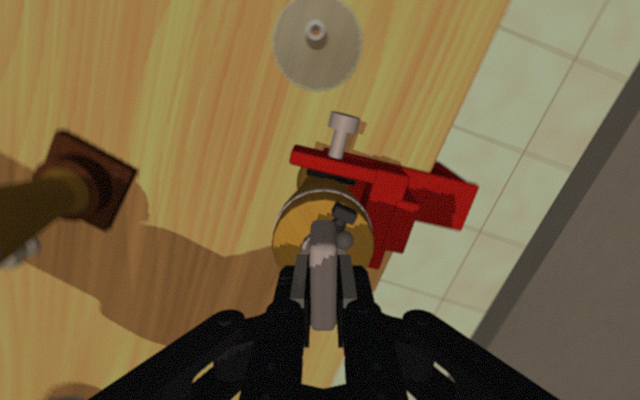

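It has turned 62° and the key moved with the pads. I'll turn 3° more, then open.

```bash
python3 -m inch '[{"x":0,"y":0,"z":0,"wx":2,"wy":0,"wz":0},{"x":0,"y":0,"z":0,"wx":1,"wy":0,"wz":0},{"x":0,"y":0,"z":0,"wx":0,"wy":0,"wz":0}]' && python3 -m inch '[{"x":0,"y":0,"z":0,"wx":0,"wy":0,"wz":0},{"x":0,"y":0,"z":0,"wx":0,"wy":0,"wz":0},{"x":0,"y":0,"z":0,"wx":0,"wy":0,"wz":0},{"x":0,"y":0,"z":0,"wx":0,"wy":0,"wz":0},{"x":0,"y":0,"z":0,"wx":0,"wy":0,"wz":0}]' 5
python3 - <<'E'
from h import *
d=wrist();cv2.imwrite('pics/w6.png',d['img'][...,::-1])
E
```

```text
time: 7.65
eef_pos: [0.6197, 0.0116, 0.1966]
eef_rot: [[0.005, 0.963, 0.27], [-0.006, 0.27, -0.963], [-1.0, 0.003, 0.007]]
force: [-0.0, -1.4, 0.6]
grip_width: 0.0113
time: 8.15
eef_pos: [0.6199, 0.0124, 0.1967]
eef_rot: [[0.005, 0.962, 0.274], [-0.004, 0.274, -0.962], [-1.0, 0.004, 0.006]]
force: [-0.3, 0.2, -0.5]
grip_width: 0.0499
```

View pics/w6.png

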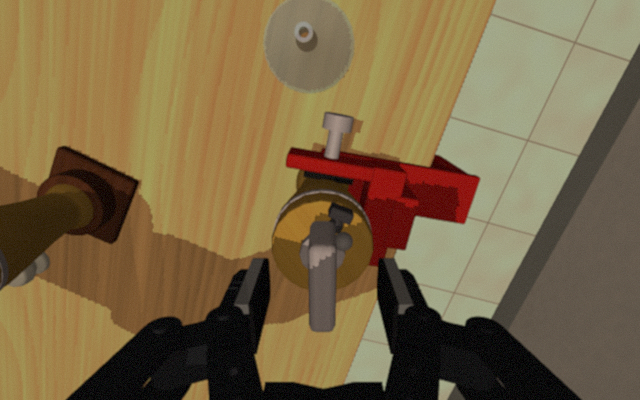

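The pads are open, and the key stays aligned with the gripper. I'll retract straight up and measure its angle.

```bash
python3 -m inch '[{"x":-2,"y":0,"z":0,"wx":0,"wy":0,"wz":0},{"x":-3,"y":0,"z":0,"wx":0,"wy":0,"wz":0},{"x":-3,"y":0,"z":0,"wx":0,"wy":0,"wz":0},{"x":-3,"y":0,"z":0,"wx":0,"wy":0,"wz":0},{"x":-2,"y":0,"z":0,"wx":0,"wy":0,"wz":0},{"x":0,"y":0,"z":0,"wx":0,"wy":0,"wz":0},{"x":0,"y":0,"z":0,"wx":0,"wy":0,"wz":0}]'
python3 - <<'E'
from h import *
d=wrist();im=d['img'][...,::-1];cv2.imwrite('pics/w7.png',im);cv2.imwrite('pics/w7z.png',cv2.resize(im[150:250,260:380],None,fx=6,fy=6,interpolation=2))
for n in('scene','side'):cv2.imwrite(f'pics/{n}7.png',get_image(n)['img'][...,::-1])
E
```

```text
time: 8.9
eef_pos: [0.6185, 0.013, 0.3304]
eef_rot: [[0.003, 0.961, 0.275], [-0.004, 0.275, -0.961], [-1.0, 0.001, 0.005]]
force: [1.1, -0.4, 0.0]
grip_width: 0.0501
```

View pics/w7z.png

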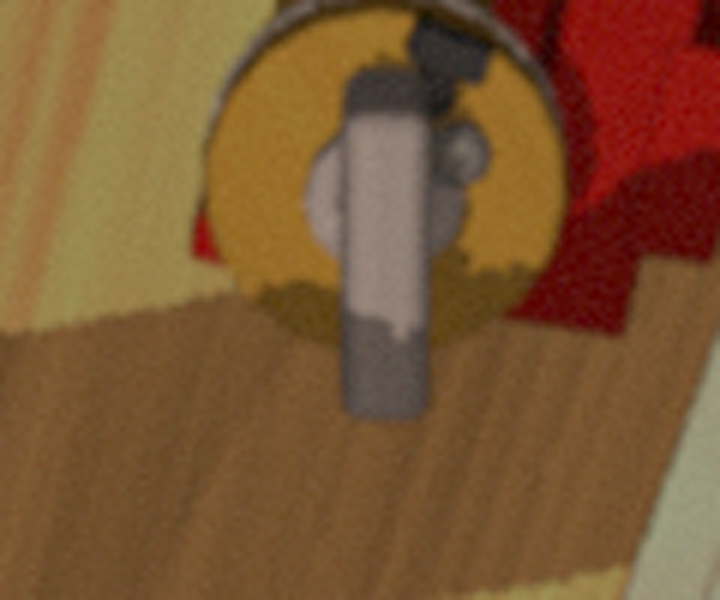

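View pics/side7.png

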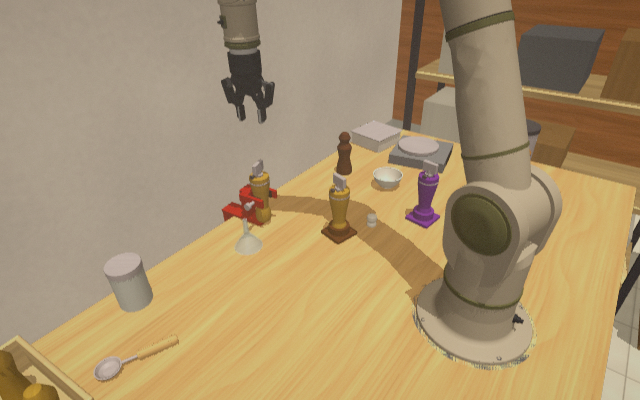

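```bash
python3 - <<'E'
from h import *
d=wrist()
f=lambda u,v:plane(d,260+(u+.5)/6-.5,150+(v+.5)/6-.5,.2)
n,e=f(388,113),f(386,415)
a=np.degrees(np.arctan2(*(e-n)[1::-1]));print(n,e,a,'turned',-8.5-a)
s=cv2.imread('pics/side0.png').astype(int);t=cv2.imread('pics/side7.png').astype(int)
for nm,(x0,x1,y0,y1) in {'funnel':(230,265,228,256),'spare':(318,360,165,245),'clampkey':(245,275,155,200)}.items():
    print(nm,np.abs(s-t)[y0:y1,x0:x1].mean())
z=np.vstack([cv2.resize(x[160:250,230:370].astype(np.uint8),None,fx=3.2,fy=3.2) for x in (s,t)]);cv2.imwrite('pics/cmp.png',z)
print(observe()['time'],observe()['force'])
E
```

```text
[0.61220959 0.0347458  0.2       ] [ 0.62352899 -0.00560159  0.2       ] -74.3286203548631 turned 65.8286203548631
funnel 6.6387755102040815
spare 11.141666666666667
clampkey 8.580987654320987
9.1 [0.38514519 0.20678506 0.31621512]
```

View pics/cmp.png

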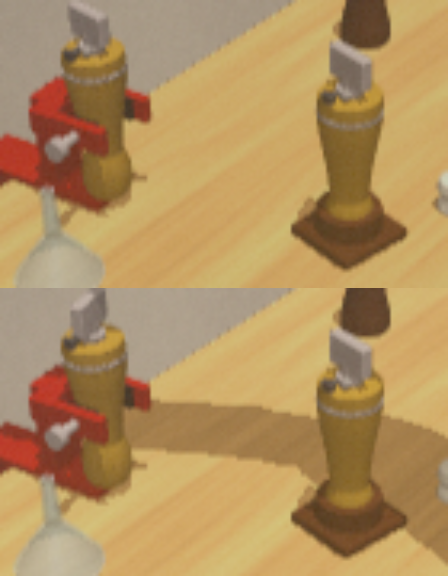

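The key has turned 65.8° (1.15 rad plus its start angle), which puts it in the next notch. The spare mill and the funnel look the same as before, and the gripper is clear.

```bash
python3 -c "
from workcell import hand_in;print(hand_in())"
```

```text
the job is handed in; nothing more can be done
None
```

The mill in the clamp is set one notch finer, and I handed the job in at about 9.1 s, well inside the 30 s limit. I gripped the wing key at 30 N, turned it about 65° clockwise, let go and lifted straight up 13 cm.

- **Key angle:** after release, the wrist camera showed the key turned about 66° (1.15 rad) from where it started. The next notch is 1.1 to 1.2 rad, so it stayed put. I read this from edges picked by hand in the picture, so it is good to a degree or two.
- **Click:** I did not observe the click directly. The position the key held after release is the evidence for it.
- **Spare mill and funnel:** both look unmoved in the side view before and after. The pixel differences there are not zero, probably from the arm's new shadow, so I judged this by eye.
- **Forces and clearance:** the readings I took stayed below about 2 N, and the gripper was touching nothing at hand-in.
- **Problems along the way:**
  - The first move command was refused because every row needs all six values; nothing moved.
  - The grip ended up about 9 mm higher on the key than planned, but it did not slip.

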